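Restock the minibar caddy, like with like

TASK

Restock the bottle caddy: every lane has one drink in its back cell, so find that drink's twin among the things on the shelf and set it down gently, upright, in the empty front cell of the same lane, without shifting the drinks already there or knocking any over. Leave the bathroom toiletries (the neckless shampoo bottle with the wide cap and the low bath-salts tin) standing where they are.

Things in the scene. Friction and masses are not known exactly. Their poses are not given: they have to be found in the camera images.
- caddy: fixed steel caddy, mm. Origin: centre of underside; x from front panel to back wall, y along the panel, z up. 157 (x) x 258 (y), floor 3 thick. Lanes at y = 85, 0, -85; front cells (empty) at x = -38.5, back cells (a drink each) at x = 38.5; cells 74 x 82 inside. Heights: dividers 40, panel 52, back and ends 62. Panel stays shut; latch stands 25 out of it near -y; wire grips 20 out of both ends
- slim_new: round amber-glass spirit miniature with a slim neck and small black screw cap, cream paper label; 108 tall, body 38 dia. up to 60 high, then sloping to an 18 dia. neck; cap 23 dia., from 88 to 108 above the base. Mass about 0.13 kg. Origin: centre of the underside; z up its axis. Loose on the shelf, to go into the caddy (mm).
- slim_stock: round amber-glass spirit miniature with a slim neck and small black screw cap, cream paper label; 108 tall, body 38 dia. up to 60 high, then sloping to an 18 dia. neck; cap 23 dia., from 88 to 108 above the base. Mass about 0.13 kg. Origin: centre of the underside; z up its axis. Already stands in one of the caddy's back cells and stays there (mm).
- square_new: square amber-glass spirit miniature, cream label; 98 tall, body 42 x 42 (sides along its x and y) up to 56 high, then sloping to an 18 dia. neck; round black screw cap 25 dia., from 76 to 98 above the base. Mass about 0.14 kg. Origin: centre of the underside; z up. Loose on the shelf, to go into the caddy (mm).
- square_stock: square amber-glass spirit miniature, cream label; 98 tall, body 42 x 42 (sides along its x and y) up to 56 high, then sloping to an 18 dia. neck; round black screw cap 25 dia., from 76 to 98 above the base. Mass about 0.14 kg. Origin: centre of the underside; z up. Already stands in one of the caddy's back cells and stays there (mm).
- can_new: small plain aluminium mixer can with a cream paper band and a pull tab on its narrowed rim; 53 dia., 88 tall, straight-sided from 6 to 81 above the base. Mass about 0.165 kg. Origin: centre of the underside; z up its axis. Loose on the shelf, to go into the caddy (mm).
- can_stock: small plain aluminium mixer can with a cream paper band and a pull tab on its narrowed rim; 53 dia., 88 tall, straight-sided from 6 to 81 above the base. Mass about 0.165 kg. Origin: centre of the underside; z up its axis. Already stands in one of the caddy's back cells and stays there (mm).
- shampoo: guest-bathroom shampoo bottle, does not belong in the caddy: round amber bottle 38 dia. with a cream label, no neck, a wide flat black cap nearly as wide (37) as the body; 96 tall, loose on the shelf. Origin: centre of the underside; z up
- salts_tin: guest-bathroom bath-salts tin, does not belong in the caddy: low plain aluminium tin 58 dia. with a flat overhanging screw lid 61 dia., 50 tall, loose on the shelf. Origin: centre of the underside; z up
Things that resemble listed ones, but are neither listed nor needed, are in the scene too. What is shaped like the shampoo but yellow is not meant.

How it is judged:
By the outcome, as a careful person would: the job done as asked, in the order asked, and still so for the second after the job is handed in, with the robot touching nothing.
It also fails if it takes over 109 s, if anything falls off the work surface, if the arm or the gripper's body presses on something with over 40 N, if the wrist force passes 120 N, or if a joint passes its speed limit or range.

ROBOT

A 7-joint arm with a two-finger parallel gripper is mounted at the origin on the work surface. World frame = base frame: x ahead of the robot, y to its left, z up, the work surface at z = 0. Lengths are in m, angles in rad, forces in N, time in s.
With the tool pointing down it reaches from about 0.4 to 0.875 m from the base axis. Payload 6.5 kg.
Tool frame: the origin (TCP) lies on the centre line of the jaws, within the pads' length; the fingertips stand 17 mm ahead of it and the grasp point (between the pads) lies 2 mm behind it; z points along the fingers, y is the line along which they close (so a half turn about z gives the same grasp; the last joint's range is limited). The gripper opens to 85 mm and grips with 20 to 120 N. Pads are 22 mm wide; open, the fingers measure 114 mm over their backs; the gripper's body (76 mm by 85 mm) begins 54 mm behind the grasp point. The pads swing forward as they close: fully open they stand 13 mm farther back than shut.
Start: joints at [-1.333, 0.536, -0.004, 1.538, 0.003, 1.067, -0.071], TCP at [0.194, 0.62, 0.248] pointing down, gripper open.
Joint ranges: [-2.7, 2.7], [-0.37, 2.16], [-1.27, 1.26], [0.24, 2.4], [-1.31, 4.45], [0.19, 1.91], [-2.76, 2.76]. Speed limits (rad/s): [2.39, 2.39, 3.14, 3.14, 3.14, 3.14, 3.14].

INTERFACE

Orientations are given as a rotation vector (axis times angle).
In Python, from cell import reach, line_to, movej, set_gripper, dwell, inverse_kinematics, get_obs, grab_frame, calibration, PlanningError, close_job gives the robot as it stands. Calls block until the motion is done:
- reach(position, orientation): joint-space move of the TCP to a pose.
- line_to(position, rot=None, vel=0.15, stop_force=None): straight line of the TCP; rot=None keeps the orientation; vel is the mean speed in m/s. With stop_force (N) it stops when the force on the tool has changed by that much, and returns True; else False.
- movej(angles): joint-space move.
- set_gripper(opening): opening from 0.0 (shut) to 1.0 (fully open); the grip force is fixed at half the most; returns when the fingers have stopped.
- dwell(seconds).
- inverse_kinematics(position, orientation): joint angles nearest the present ones, or None.
- get_obs(): the state.
- grab_frame(name): name is "scene" or "side" or "wrist"; returns (picture, depth): 480x640x3 uint8, red, green, blue; 480x640 float32, m along the optical axis (not along the pixel's ray), 0 where there is no reading.
- calibration(name): a dict with "fx", "fy", "cx", "cy" (pixels), "world_from_camera" (4x4, takes a point from camera to world coordinates). Camera axes: x right, y up, looking along -z (the intrinsics and any distortion apply to the point x, -y, -z); pixel columns grow to the right and rows downward; lengths in m; the calibration is good to about 2 mm. A picture is of the moment at which its call begins: read the wrist's pose just before it. calibration takes no time and is no camera call; for the wrist camera it gives the pose at the moment of the call.
A pose or a line that the arm cannot do raises PlanningError and nothing moves.
- close_job(): hands the job in; it is judged then, once.
The state is a dict: "clock": time; "qpos": joint angles; "dq": joint speeds; "joint_efforts": joint torques, N m; "eef_pos": TCP position; "ee_rot": TCP orientation; "wrist_force": force on the tool from outside, world axes, zero at the start; "moment": the same for the moment, N m; "grip_width": opening from 0.0 (shut) to 1.0 (fully open); "grip_force": force on a finger pad.
Only numpy, scipy, OpenCV 4.12 (cv2) and the standard library are available. Lean on these libraries where they do the work, as an engineer would, in place of code of your own. Each camera call takes 0.05 s, during which the arm holds its last target. There are 200 camera calls.

## Working session

There is one attempt and no reset: what is moved stays moved. The work goes in short steps, each a Python script; the robot and the scene stay as the last script left them, time stands still between calls to the robot, and variables do not carry over. Pictures are saved under pics/ and viewed, at most 14 in all, crops included, and the job is handed in when it is done.

```bash
mkdir -p pics; ls; python3 - <<'E'
from cell import *
import cv2, numpy as np
print(get_obs())
for n in ["scene","side","wrist"]:
    c=calibration(n); print(n,{k:(np.round(v,3).tolist()) for k,v in c.items()})
    im,d=grab_frame(n); cv2.imwrite(f"pics/{n}0.png",im[:,:,::-1]); np.save(f"pics/{n}0.npy",d)
E
```

```text
pics
{'clock': 0.0, 'qpos': array([-1.33316953,  0.53713291, -0.00439521,  1.53888878,  0.00259317,
        1.06731322, -0.07118288]), 'dq': array([ 8.10285482e-04, -6.77784715e-04,  1.31816415e-03, -2.17376105e-03,
       -3.00739625e-05,  6.15503272e-04, -4.49455517e-04]), 'joint_efforts': array([-6.64067302e-04, -5.83414400e+01,  1.04836721e+00, -2.59091699e+01,
        1.23399129e-02,  9.82250000e-03, -2.99347550e-05]), 'eef_pos': array([0.19431951, 0.61963247, 0.24742893]), 'ee_rot': array([-4.75322919e-01, -3.10530394e+00,  2.72144779e-03]), 'wrist_force': array([-0.03574051,  0.61710133, -0.17566439]), 'moment': array([ 0.022864  , -0.05163238,  0.00037896]), 'grip_force': 0.0, 'grip_width': 0.9975546519235745}
scene {'fx': 521.651, 'fy': 521.651, 'cx': 326.715, 'cy': 235.993, 'world_from_camera': [[0.618, -0.649, 0.445, 1.0], [0.786, 0.52, -0.334, -0.342], [-0.015, 0.556, 0.831, 0.847], [0.0, 0.0, 0.0, 1.0]]}
side {'fx': 548.533, 'fy': 548.533, 'cx': 327.176, 'cy': 242.545, 'world_from_camera': [[0.975, 0.143, -0.168, 0.329], [-0.219, 0.561, -0.798, -1.051], [-0.02, 0.816, 0.578, 0.771], [0.0, 0.0, 0.0, 1.0]]}
wrist {'fx': 337.488, 'fy': 337.488, 'cx': 322.597, 'cy': 247.638, 'world_from_camera': [[0.299, -0.921, -0.249, 0.132], [0.954, 0.289, 0.079, 0.639], [-0.0, -0.261, 0.965, 0.374], [0.0, 0.0, 0.0, 1.0]]}
```

View pics/scene0.png

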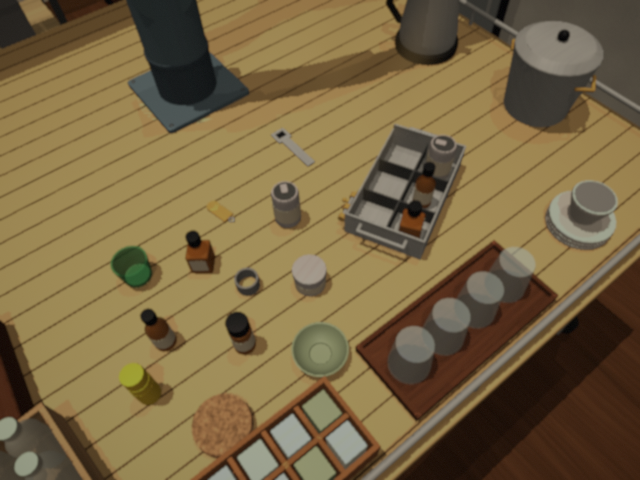

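View pics/side0.png

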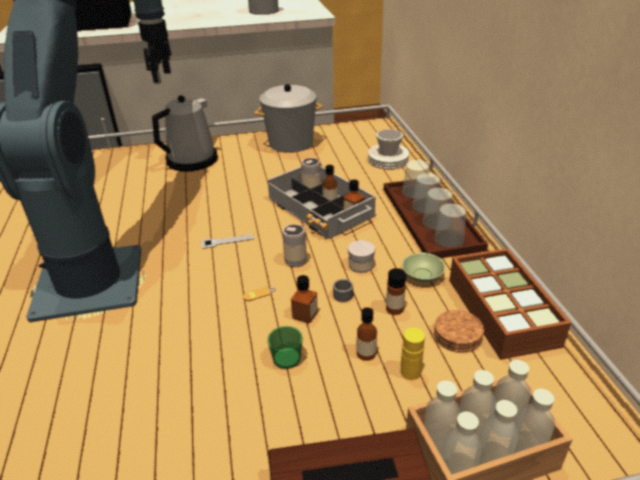

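The scene picture shows the caddy at about (408,190), with the can (441,152), slim (425,185) and square (412,218) in its back cells. Loose items are the can (287,205), square (200,253), slim (158,330), shampoo (241,333), tin (309,275) and a yellow decoy (140,383). The side view agrees. Next I'll locate the tops from depth.

```bash
cat > h.py <<'E'
from cell import *
import cv2, numpy as np
def cloud(n,d,c=None):
    c=c or calibration(n); v,u=np.mgrid[:480,:640]
    p=np.stack([(u-c["cx"])/c["fx"]*d,-(v-c["cy"])/c["fy"]*d,-d],-1)
    T=np.array(c["world_from_camera"]); w=p@T[:3,:3].T+T[:3,3]; w[d==0]=np.nan
    return w
def ray(n,u,v,z,c=None):
    c=c or calibration(n); T=np.array(c["world_from_camera"])
    r=T[:3,:3]@np.array([(u-c["cx"])/c["fx"],-(v-c["cy"])/c["fy"],-1]); o=T[:3,3]
    return o+r*(z-o[2])/r[2]
E
python3 - <<'E'
from h import *
S={"can":(287,188,.088),"sq":(194,239,.098),"slim":(149,317,.108),"shampoo":(238,320,.096),"tin":(309,264,.05),"yel":(133,370,.096),
"bcan":(441,143,.091),"bslim":(428,169,.111),"bsq":(414,207,.101)}
W={n:cloud(n,np.load(f"pics/{n}0.npy")) for n in("scene","side")}
for k,(u,v,z) in S.items():
    g=ray("scene",u,v,z); print(k,"ray",g.round(4))
    for n in W:
        w=W[n]; near=np.hypot(w[...,0]-g[0],w[...,1]-g[1])<.032
        zz=w[...,2][near]; m=near&(w[...,2]>z-.006)&(w[...,2]<z+.02)
        print("  ",n,"zmax",np.round(np.percentile(zz,[50,98]),4),m.sum(),w[m].mean(0).round(4), ((np.nanmin(w[m],0)+np.nanmax(w[m],0))/2).round(4))
# floor check, caddy rim
for n in W:
    w=W[n]; g=ray("scene",408,190,.04)
    m=(np.hypot(w[...,0]-g[0],w[...,1]-g[1])<.17)&(abs(w[...,2]-.057)<.009)
    p=w[m]; print(n,"rim",m.sum(),cv2.minAreaRect(p[:,:2].astype(np.float32)*1000))
    im=np.zeros((500,500,3),np.uint8)
    q=((w[...,:2]-g[:2])/.0008+250); k=(w[...,2]>.015)&(w[...,2]<.075)&(abs(q-250).max(-1)<249)
    for (x,y),z in zip(q[k].astype(int),w[...,2][k]): im[500-1-x,500-1-y]=cv2.applyColorMap(np.uint8([[z/.075*255]]),cv2.COLORMAP_JET)[0,0]
    cv2.imwrite(f"pics/top_{n}.png",im); print(g)
a=[cv2.imread(f"pics/top_{n}.png") for n in W]; cv2.imwrite("pics/top.png",cv2.resize(np.hstack(a),(800,400)))
E
```

```text
can ray [ 0.4622 -0.0283  0.088 ]
   scene zmax [0.0856 0.0921] 468 [ 0.4669 -0.0367  0.0892] [ 0.4658 -0.0361  0.0877]
   side zmax [0.0822 0.0885] 211 [ 0.4643 -0.0391  0.0863] [ 0.4653 -0.0379  0.086 ]
sq ray [ 0.4602 -0.224   0.098 ]
   scene zmax [0.0417 0.1   ] 155 [ 0.4525 -0.2239  0.0982] [ 0.4509 -0.2238  0.0974]
   side zmax [0.0429 0.097 ] 95 [ 0.4515 -0.2269  0.0958] [ 0.4521 -0.2257  0.0956]
slim ray [ 0.5505 -0.354   0.108 ]
   scene zmax [0.0316 0.1099] 181 [ 0.5452 -0.3545  0.1082] [ 0.5436 -0.3544  0.1069]
   side zmax [0.0382 0.1071] 106 [ 0.5442 -0.3581  0.1058] [ 0.5441 -0.3574  0.1053]
shampoo ray [ 0.6353 -0.2468  0.096 ]
   scene zmax [0.0442 0.0985] 414 [ 0.636  -0.2508  0.0964] [ 0.6352 -0.2506  0.095 ]
   side zmax [0.0447 0.0956] 190 [ 0.6349 -0.2542  0.0939] [ 0.6358 -0.2527  0.0941]
tin ray [ 0.6005 -0.0833  0.05  ]
   scene zmax [0.0508 0.0536] 676 [ 0.6048 -0.0874  0.0509] [ 0.6042 -0.0873  0.051 ]
   side zmax [0.0467 0.0504] 281 [ 0.6047 -0.0894  0.0481] [ 0.6048 -0.0872  0.0482]
yel ray [ 0.6061 -0.4132  0.096 ]
   scene zmax [0.0471 0.0983] 496 [ 0.
[... 303 characters left out ...]
.5669 0.271  0.0892]
bslim ray [0.6056 0.1922 0.111 ]
   scene zmax [0.0615 0.1131] 115 [0.6019 0.1974 0.1111] [0.6007 0.1989 0.1102]
   side zmax [0.0601 0.1089] 35 [0.6024 0.1954 0.1079] [0.6025 0.1966 0.1081]
bsq ray [0.6488 0.1176 0.101 ]
   scene zmax [0.0619 0.1035] 148 [0.6474 0.1204 0.1014] [0.6469 0.1215 0.1003]
   side zmax [0.0587 0.1003] 49 [0.6467 0.118  0.0986] [0.6467 0.1194 0.099 ]
scene rim 2044 ((567.7583618164062, 179.44444274902344), (167.12649536132812, 297.75958251953125), 26.025848388671875)
[0.58218451 0.17482774 0.04      ]
side rim 995 ((574.86767578125, 172.58053588867188), (162.56884765625, 282.9759826660156), 26.900131225585938)
[0.58218451 0.17482774 0.04      ]
```

View pics/top.png

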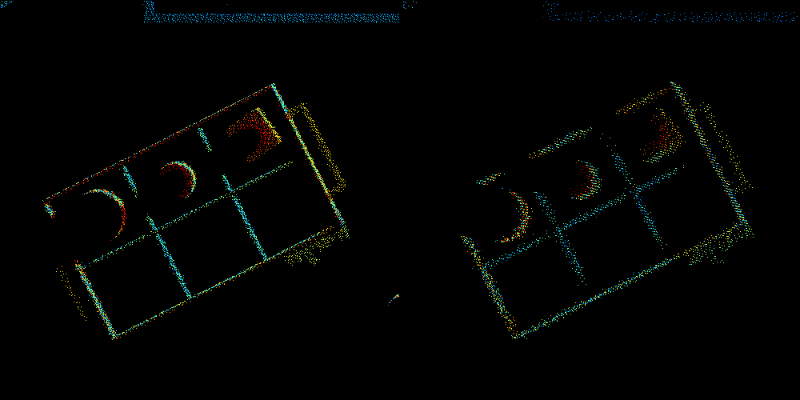

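The top view of both clouds shows the caddy outline: front panel with the latch at lower right, three empty front cells, and back lanes from left to right of can, slim and square. That matches lanes +85, 0 and -85. I'll refine the caddy pose, and check for obstacles and IK.

```bash
python3 - <<'E'
from h import *
from scipy.spatial.transform import Rotation as R
W={n:cloud(n,np.load(f"pics/{n}0.npy")) for n in("scene","side")}
for n,w in W.items():
    yaw=np.radians(26.5); c=np.array([.569,.179])
    for it in range(4):
        ex=np.array([np.cos(yaw),np.sin(yaw)]); ey=np.array([-ex[1],ex[0]])
        p=w[np.isfinite(w[...,2])]; d=p[:,:2]-c; x=d@ex; y=d@ey; z=p[:,2]
        pan=(abs(x+77.5e-3)<.008)&(abs(y)<.12)&(z>.042)&(z<.058)
        back=(abs(x-77.5e-3)<.008)&(abs(y)<.12)&(z>.056)&(z<.068)
        div=(abs(x)<.008)&(abs(y)<.12)&(z>.034)&(z<.047)
        e1=(abs(y-.128)<.008)&(abs(x)<.07)&(z>.054)&(z<.068); e2=(abs(y+.128)<.008)&(abs(x)<.07)&(z>.054)&(z<.068)
        sl=np.polyfit(y[pan],x[pan],1)[0]; 
        my=[np.median(y[e1]),np.median(y[e2])]
        print(n,np.degrees(yaw).round(2),c.round(4),"pan",np.median(x[pan]),"back",np.median(x[back]) if back.any() else None,back.sum(),"mid",np.median(x[div]),"ends",my,e1.sum(),e2.sum())
        yaw-=sl; c=c+ex*(np.median(x[pan])+.0775)+ey*np.mean(my)
    g=np.array([.4515,-.2248]); m=(np.hypot(*(np.moveaxis(w[...,:2]-g,-1,0)))<.035)&(w[...,2]>.01)&(w[...,2]<.06)
    print("sq body",cv2.minAreaRect(w[m][:,:2].astype(np.float32)*1000))
    # obstacles >.12 high near sweep
    m=(w[...,2]>.13)&(w[...,0]>.05)&(w[...,1]>0)&(w[...,1]<.7)&(w[...,0]<.9)
    for b in np.unique((w[m][:,:2]//.1),axis=0): 
        k=(w[m][:,:2]//.1==b).all(1); print("obst",b/10,k.sum(),w[m][k][:,2].max().round(3))
def rv(a): return (R.from_euler("z",a)*R.from_euler("x",np.pi)).as_rotvec()
for t in [(.4655,-.037),(.4515,-.2248),(.5441,-.356),(.496,.239),(.571,.085)]:
  for a in (26.5,-153.5):
    for z in(.08,.3):
        q=inverse_kinematics([*t,z],rv(np.radians(a))); print(t,a,z,None if q is None else np.round(q,2))
E
```

```text
scene 26.5 [0.569 0.179] pan -0.07461566102214057 back 0.07913692958410509 208 mid 0.0024352828759545866 ends [np.float64(0.1284257222729657), np.float64(-0.126638732056713)] 173 299
scene 25.44 [0.5712 0.1811] pan -0.07768702379660003 back 0.07643805765252559 209 mid -0.00028146653886069035 ends [np.float64(0.12726766013066798), np.float64(-0.12746439920210276)] 177 299
scene 25.7 [0.5711 0.1809] pan -0.0773278995506827 back 0.0765440349262843 209 mid -0.00012709634327521578 ends [np.float64(0.12749328995851367), np.float64(-0.12732005846000014)] 174 299
scene 25.76 [0.5712 0.1811] pan -0.07744819568312183 back 0.07635322312878165 208 mid -0.00029366545257182027 ends [np.float64(0.1273849210582078), np.float64(-0.12741160333785181)] 174 301
sq body ((451.8013000488281, -223.99114990234375), (42.70750427246094, 44.73180389404297), 52.88644790649414)
obst [0. 0.] 1011 0.264
obst [0.2 0.4] 18 0.148
obst [0.2 0.5] 508 0.162
obst [0.3 0.5] 18 0.15
obst [0.4 0.5] 165 0.178
obst [0.4 0.6] 55 0.176
obst [0.5 0.5] 2134 0.2
obst [0.5 0.6] 745 0.2
obst [0.6 0.5] 1107 0.179
obst [0.6 0.6] 415 0
[... 2010 characters left out ...]
(0.5441, -0.356) -153.5 0.08 [ 0.87  0.81 -0.55  1.61  0.52  0.86  2.16]
(0.5441, -0.356) -153.5 0.3 [ 0.98  0.59 -0.72  1.45  0.4   1.25  2.25]
(0.496, 0.239) 26.5 0.08 [-0.89  0.67  0.48  1.93 -0.48  0.66 -1.22]
(0.496, 0.239) 26.5 0.3 [-1.02  0.35  0.63  1.78 -0.23  1.09 -1.42]
(0.496, 0.239) -153.5 0.08 [-0.49  0.61 -0.06  1.91  0.06  0.62  1.45]
(0.496, 0.239) -153.5 0.3 [-0.55  0.31  0.03  1.75 -0.01  1.08  1.51]
(0.571, 0.085) 26.5 0.08 [-0.66  0.74  0.61  1.87 -0.61  0.73 -0.82]
(0.571, 0.085) 26.5 0.3 [-0.74  0.42  0.69  1.71 -0.29  1.12 -1.07]
(0.571, 0.085) -153.5 0.08 [-0.22  0.64 -0.01  1.84  0.01  0.66  1.8 ]
(0.571, 0.085) -153.5 0.3 [-0.39  0.36  0.21  1.69 -0.08  1.1   1.88]
```

```bash
cat >> h.py <<'E'
from scipy.spatial.transform import Rotation as R
C=np.array([.5714,.1799]); YAW=np.radians(26.1); HI=.31
def rv(a): return (R.from_euler("z",a)*R.from_euler("x",np.pi)).as_rotvec()
def cell(lane): return C+R.from_euler("z",YAW).as_matrix()[:2,:2]@np.array([-.0385,lane])
def st(t):
    o=get_obs(); print(t,"t=%.1f"%o["clock"],o["eef_pos"].round(4),"w=%.3f gf=%.1f"%(o["grip_width"],o["grip_force"]),"F",o["wrist_force"].round(1))
def look(g,h):
    c=calibration("wrist"); im,d=grab_frame("wrist"); w=cloud("wrist",d,c)
    m=(np.hypot(w[...,0]-g[0],w[...,1]-g[1])<.035)&(abs(w[...,2]-h)<.007)
    p=w[m]; print("wrist top",m.sum(),p.mean(0).round(4),((p.min(0)+p.max(0))/2).round(4),np.ptp(p,0).round(4)) if m.any() else print("none")
    return im
def pick(xy,yaw,z,opening=1.0):
    line_to([*xy,z+.05],vel=.2); line_to([*xy,z],vel=.08); st("at")
    set_gripper(0.0); st("grip"); line_to([*xy,HI],vel=.2); st("up")
def place(lane,z,rel,hold=0):
    x=cell(lane); reach([*x,HI],rv(YAW)); dwell(.3)
    line_to([*x,z+.012],vel=.15); dwell(.2)
    print("contact",line_to([*x,z-.003],vel=.02,stop_force=2.0)); st("down")
    dwell(.2); set_gripper(rel); dwell(.2); line_to([*x,z+.06],vel=.08); line_to([*x,HI],vel=.2); st("out")
E
python3 - <<'E'
from h import *
p=get_obs()["eef_pos"]; line_to([p[0],p[1],.33],vel=.2)
g=(.4655,-.037); reach([*g,.28],rv(YAW)); dwell(.2); st("hover")
im=look(g,.088); cv2.imwrite("pics/w1.png",im[:,:,::-1])
E
```

```text
hover t=3.4 [ 0.4656 -0.0366  0.28  ] w=1.001 gf=0.0 F [0.4 1.1 0.4]
wrist top 2208 [ 0.4668 -0.0364  0.0891] [ 0.465  -0.0372  0.0869] [0.0527 0.0519 0.0115]
```

View pics/w1.png

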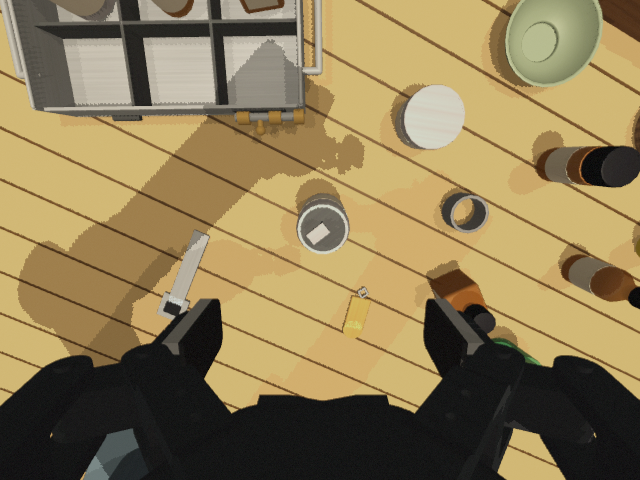

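The wrist view shows the open can between the fingers at (322,224), with the caddy's front cells at top left. The top centroid agrees with my estimate, so I'll pick and place the can.

```bash
python3 - <<'E'
from h import *
pick((.4657,-.0368),YAW,.075)
x=cell(.085); reach([*x,HI],rv(YAW)); dwell(.2); st("over"); print(x)
for n in("scene","wrist"):
    c=calibration(n); im,d=grab_frame(n); cv2.imwrite(f"pics/h_{n}.png",im[:,:,::-1])
E
python3 -c "
import cv2;import numpy as np
a=cv2.imread('pics/h_scene.png')[40:340,220:540];b=cv2.imread('pics/h_wrist.png')
cv2.imwrite('pics/h.png',np.hstack([cv2.resize(a,(400,375)),cv2.resize(b,(400,375))]))"
```

```text
at t=5.2 [ 0.4659 -0.037   0.0751] w=1.001 gf=0.0 F [-0.7  0.4 -0.4]
grip t=5.6 [ 0.4661 -0.0367  0.0758] w=0.598 gf=61.2 F [-1.5  0.2  8.7]
up t=6.9 [ 0.4649 -0.0367  0.309 ] w=0.595 gf=62.6 F [ 0.  -0.2 -2. ]
over t=8.2 [0.4999 0.2376 0.3103] w=0.596 gf=62.6 F [-0.1  0.  -1.9]
[0.49943111 0.23929469]
```

View pics/h.png

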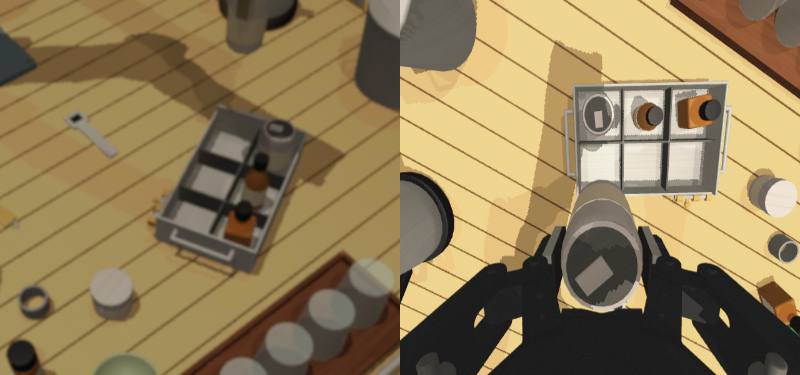

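The can is held upright at width 0.6, over lane +85. Lowering it now.

```bash
python3 - <<'E'
from h import *
place(.085,.078,.74)
set_gripper(1.0)
g=(.5442,-.356); reach([*g,.28],rv(YAW)); dwell(.2); st("hover")
im=look(g,.108)
for n in("scene",):
    c=calibration(n); im,d=grab_frame(n); cv2.imwrite(f"pics/a_{n}.png",cv2.resize(im[100:280,320:500],(540,540),interpolation=cv2.INTER_CUBIC)[:,:,::-1])
E
```

```text
contact True
down t=11.2 [0.4993 0.2393 0.0789] w=0.596 gf=63.4 F [-0.7 -0.5  5.7]
out t=13.8 [0.4987 0.2391 0.3088] w=0.746 gf=0.0 F [-0.2  0.4 -0. ]
hover t=16.5 [ 0.5447 -0.3553  0.28  ] w=0.997 gf=0.0 F [-1.1  0.5 -0.3]
wrist top 499 [ 0.5454 -0.3549  0.1087] [ 0.5448 -0.3551  0.1062] [0.0225 0.0225 0.0098]
```

View pics/a_scene.png

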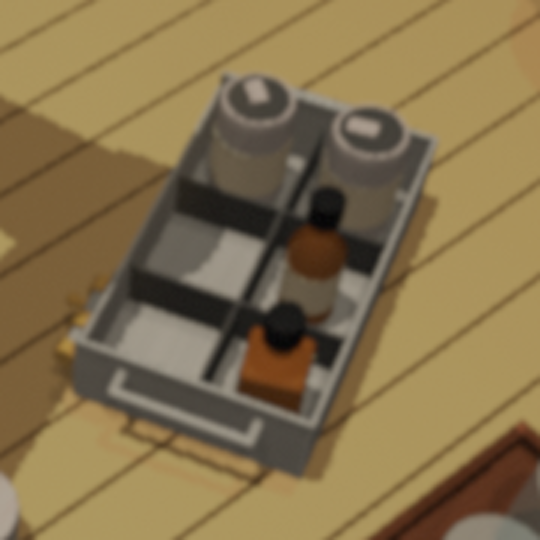

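The can stands upright in the front cell of lane +85 at (255,150), and the back drinks haven't moved. The slim bottle is next, gripped by the cap.

```bash
python3 - <<'E'
from h import *
pick((.5448,-.3551),YAW,.096)
dwell(.3)
im,d=grab_frame("wrist"); cv2.imwrite("pics/w2.png",im[:,:,::-1])
E
```

```text
at t=18.2 [ 0.5448 -0.3554  0.0962] w=1.001 gf=0.0 F [-0.1  0.4 -0.2]
grip t=18.8 [ 0.5449 -0.3551  0.0963] w=0.251 gf=58.5 F [-0.9  0.7  3.5]
up t=20.1 [ 0.5445 -0.3545  0.3086] w=0.248 gf=58.7 F [-0.8  0.6 -0.7]
```

View pics/w2.png

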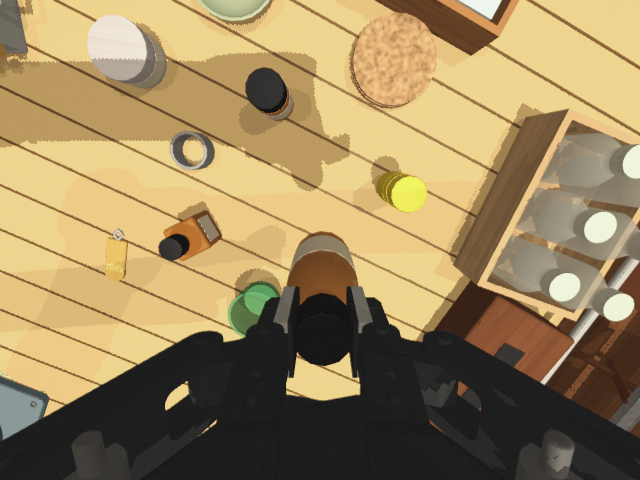

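The slim bottle is held upright by its cap at (322,330). I'll place it in lane 0 and go on to hover over the square one.

```bash
python3 - <<'E'
from h import *
place(0,.099,.55)
set_gripper(1.0)
g=(.4517,-.225); reach([*g,.28],rv(np.radians(54))); dwell(.2); st("hover")
look(g,.098)
im,d=grab_frame("scene"); cv2.imwrite(f"pics/b_scene.png",cv2.resize(im[100:280,320:500],(540,540),interpolation=cv2.INTER_CUBIC)[:,:,::-1])
E
```

```text
contact True
down t=24.8 [0.5368 0.163  0.0993] w=0.252 gf=59.2 F [-0.7  0.7  4.1]
out t=27.4 [0.5361 0.1631 0.3088] w=0.550 gf=0.0 F [-0.3  0.5  0.1]
hover t=29.6 [ 0.4522 -0.2242  0.2799] w=0.999 gf=0.0 F [ 0.7  0.3 -0.3]
wrist top 557 [ 0.452  -0.2236  0.0987] [ 0.4516 -0.2241  0.0962] [0.0245 0.0244 0.0097]
```

View pics/b_scene.png

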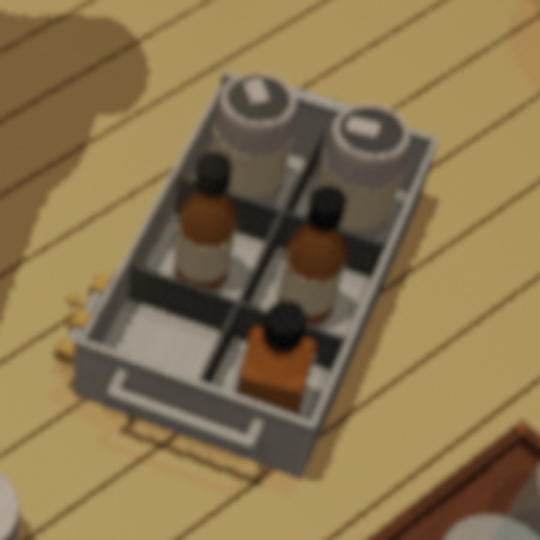

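The slim bottle stands upright in lane 0's front cell at (207,230). Only the square one is left.

```bash
python3 - <<'E'
from h import *
pick((.4518,-.2239),np.radians(54),.085)
assert get_obs()["grip_width"]>.15
place(-.085,.088,.6)
reach([.45,-.1,.33],rv(YAW)); dwell(.5); st("end")
im,d=grab_frame("scene"); cv2.imwrite("pics/c_scene.png",im[:,:,::-1]); w=cloud("scene",d)
im2,d2=grab_frame("side"); cv2.imwrite("pics/c_side.png",np.vstack([cv2.resize(im2[130:380,220:520],(600,500))])[:,:,::-1])
w0=cloud("scene",np.load("pics/scene0.npy"))
for k,x,y,z in [("bcan",.567,.275,.091),("bslim",.602,.198,.111),("bsq",.647,.120,.101),("shampoo",.6355,-.252,.096),("tin",.6045,-.088,.05)]:
    r=[]
    for q in(w0,w):
        m=(np.hypot(q[...,0]-x,q[...,1]-y)<.032)&(abs(q[...,2]-z)<.006); r.append(q[m].mean(0))
    print(k,(r[1]-r[0]).round(4))
E
```

```text
at t=31.3 [ 0.4518 -0.2242  0.0851] w=1.000 gf=0.0 F [ 0.6 -0.1  0.3]
grip t=31.9 [ 0.4518 -0.2239  0.0853] w=0.272 gf=58.5 F [-1.   0.8  5.4]
up t=33.2 [ 0.4512 -0.2234  0.309 ] w=0.270 gf=58.8 F [-0.5  0.  -0.9]
contact True
down t=37.1 [0.5741 0.0867 0.0883] w=0.272 gf=59.3 F [-0.4  0.6  5.7]
out t=39.7 [0.5735 0.0868 0.3088] w=0.599 gf=0.0 F [0.2 0.6 0.1]
end t=41.1 [ 0.4501 -0.0999  0.3299] w=0.599 gf=0.0 F [-0.6  0.1  0.3]
bcan [ 0.0001 -0.0002 -0.0001]
bslim [ 0.     -0.0001  0.0002]
bsq [ 0.     -0.0001 -0.0002]
shampoo [ 0.0001  0.     -0.0001]
tin [0.     0.     0.0001]
```

View pics/c_scene.png

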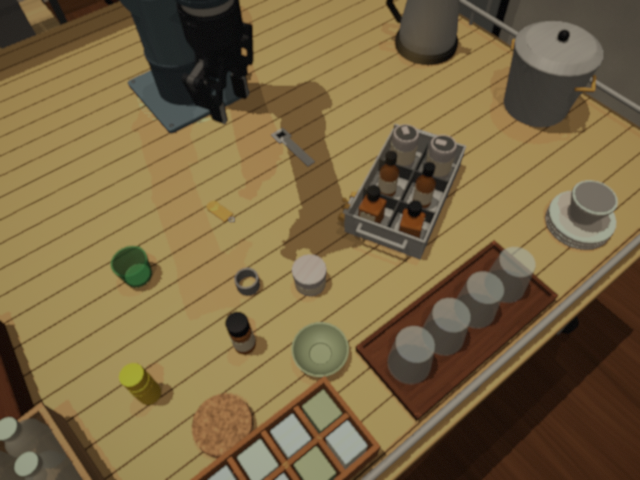

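View pics/c_side.png

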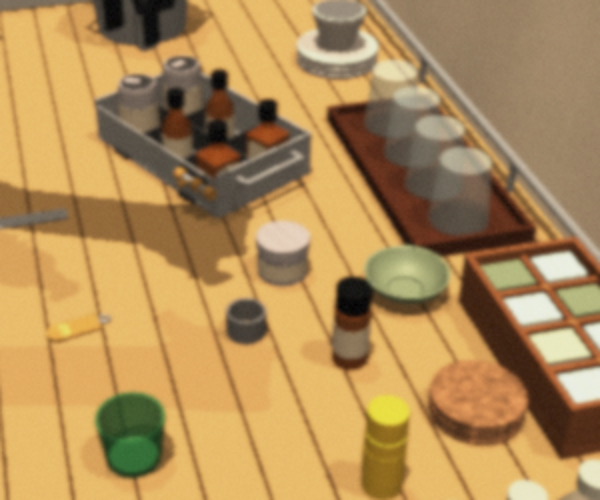

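Both views show all three twins upright in their lanes: can (405,143), slim (389,173) and square (373,205) in the scene picture. The back drinks, shampoo and tin moved less than 0.3 mm, so I'm handing in.

```bash
python3 -c "
from cell import *
print(close_job())"
```

```text
the job is handed in; nothing more can be done
None
```

The can, slim bottle and square bottle each stand upright in the front cell of their twin's lane, nothing else was shifted, and the job was handed in at about 41 s on the robot's clock.

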